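# Check weight lifted with its fork and held over the counting scale

## Task

The counting scale is to be zeroed and then checked with the tall steel check weight, which the gripper must not touch. Take the lifting fork by its red grip, slide its blade fully home round the neck of the tall weight while that still stands in the wooden stand, lift the weight out level, and hold it level and still a few centimetres above the middle of the scale's platter without touching the platter. Finish while still holding it there, and leave the small weights and the parts on the bench alone.

Things in the scene. Friction and masses are not known exactly. Their poses are not given: they have to be found in the camera images.
- fork: Lifting fork lying flat on the bench, about 120 g. Origin: underside of the blade, straight below the grip. x: the way the tines point; z: up. Steel blade 5 mm thick, 42 mm wide, from x = -44 to +24 mm; slot 19 mm wide between the tines, open at their tips, straight end at x = -7 mm. A round shank rises at x = -33 mm and is cranked forward, 34 mm or more above the blade's underside, to the grip.
- fork_seat (a point): Point in mid-thickness of the fork's blade, 2.5 mm above the fork's origin: the axis of the neck passes here when the fork is fully home.
- fork_grip (a point): Centre of the fork's red grip, 69 mm straight above the fork's origin. The grip is 34 mm long along the fork's x, 20 mm thick along y and 42 mm high (48 to 90 mm above the blade's underside). Take it from above across the 20 mm, fingers closing along the fork's y; a weight fully home hangs straight below it.
- check_weight: The tall check weight, polished steel, about 500 g, upright in one of the stand's three bores (which one varies). Origin: centre of its underside; z up. Body 40 mm in diameter, 42 mm high; neck 14 mm in diameter from 42 to 54 mm up; knob 32 mm in diameter from 54 to 66 mm, its underside flat: it rests on the blade when the weight is lifted.
- check_weight_neck (a point): Centre of the tall weight's neck, 48 mm above its underside, in the middle of the 12 mm high gap between body and knob.
- small_weight_1: Short steel weight, about 200 g, in another bore: body 40 mm in diameter, 11 mm high, neck and knob as on the tall one, 35 mm high in all. Origin: centre of its underside. Leave it in its bore.
- small_weight_2: A second short weight like small_weight_1. Leave it in its bore.
- weight_stand: Wooden stand fixed to the bench, 60 x 156 x 22 mm (x, y, z), origin at the centre of its underside. Three bores along its y axis at -50, 0 and +50 mm, 42.5 mm in diameter and 8 mm deep, their floor 14 mm above the bench.
- scale: White counting scale fixed to the bench, left or right of the weight stand; origin on the bench under the middle of its platter. Housing 140 x 140 mm, slanted key strip on its -x side out to x = -92 mm; square steel platter 132 x 132 mm. Its highest point is the top of the platter, 52 mm above the bench.
- pan_centre (a point): Centre of the top of the scale's platter.
- cap_a: White round snap cap, 42 mm in diameter, 10 mm high, on the bench. Origin: centre of its underside. Bystander.
- knob_a: White tapered valve knob standing on its open end, 37 mm in diameter, 46 mm high, on the bench. Origin: centre of its underside. Bystander.
Things that resemble listed ones, but are neither listed nor needed, are in the scene too. What is shaped like the fork but pink is not meant.

How it is judged:
On the way, in this order (a step that is already met when the one before it is completed fails the run):
1. the fork's blade is fully home round the neck, in the gap, while the tall weight still stands in its bore (horizontal distance between fork_seat and check_weight_neck below 0.007 m and z of fork_seat in the frame of check_weight_neck between -0.009 and 0.009 m and distance of check_weight from where it was at the start of the episode below 0.005 m and angle between check_weight's own z axis and vertical below 0.1 rad and contact force between the fingers and fork above 2 N), for 0.1 s.
2. the tall weight hangs on the fork, clear of the stand (height (world z) of check_weight above 0.03 m and contact force between check_weight and weight_stand below 0.1 N and contact force between check_weight and fork above 2 N and angle between check_weight's own z axis and vertical below 0.15 rad), for 0.1 s.
At the end, for the whole second after the job is handed in: The gripper still holds the fork, the weight hangs on it with its neck within 7 mm of the slot's end, level within 5 degrees and still, its underside 10 to 100 mm above the platter and within 30 mm of its middle; nothing but the fork touches it (horizontal distance between fork_seat and check_weight_neck below 0.007 m and z of fork_seat in the frame of check_weight_neck between -0.009 and 0.009 m and horizontal distance between check_weight and pan_centre below 0.03 m and z of check_weight in the frame of pan_centre between 0.01 and 0.1 m and angle between check_weight's own z axis and vertical below 0.09 rad and angle between fork's own z axis and vertical below 0.12 rad and linear speed of check_weight below 0.015 m/s and angular speed of check_weight below 0.2 rad/s and contact force between check_weight and fork above 3 N and contact force between the fingers and fork above 2 N and contact force between check_weight and scale below 0.1 N and contact force between check_weight and weight_stand below 0.1 N and contact force between check_weight and the fingers below 0.1 N); the arm keeps its last pose, push and grip.
It fails at once if the gripper or arm touches the check weight (contact force between any of the fingers, the arm and check_weight above 0.3 N).
It fails at once if the tall weight touches the scale (contact force between check_weight and scale above 0.5 N).
It fails at once if the tall weight is tipped by more than 20 degrees (angle between check_weight's own z axis and vertical above 0.35 rad).
It fails at once if a small weight is moved or tipped (distance of any of small_weight_1, small_weight_2 from where it was at the start of the episode above 0.01 m or angle between any of small_weight_1, small_weight_2's own z axis and vertical above 0.3 rad).
It fails at once if the cap or the valve knob on the bench is pushed aside (distance of any of cap_a, knob_a from where it was at the start of the episode above 0.02 m).
It also fails if it takes over 48 s, if anything falls off the work surface, if the arm or the gripper's body presses on something with over 40 N, if the wrist force passes 120 N, or if a joint passes its speed limit or range.

## Robot

A 7-joint arm with a two-finger parallel gripper is mounted at the origin on a cart in front of the work surface, level with it; the furniture and walls round the work are solid. World frame = base frame: x ahead of the robot, y to its left, z up, the work surface at z = 0. Lengths are in m, angles in rad, forces in N, time in s.
With the tool pointing down it reaches from about 0.4 to 0.85 m from the base axis. Payload 10.4 kg.
Tool frame: the origin (TCP) lies midway between the tips of the shut fingers; the grasp point (between the pads) lies 19 mm behind it (manip.tcp_to_grasp is the distance from the TCP to the grasp point, in m); z points along the fingers, y is the line along which they close (so a half turn about z gives the same grasp; the last joint's range is limited). The gripper opens to 85 mm and grips with 20 to 120 N. Pads are 22 mm wide; open, the fingers measure 114 mm over their backs; the gripper's body (76 mm by 85 mm) begins 54 mm behind the grasp point. The pads swing forward as they close: fully open they stand 13 mm farther back than shut.
Start: joints at [1.262, 0.332, -0.065, 1.46, 0.022, 1.35, -0.088], TCP at [0.176, -0.6, 0.206] pointing down, gripper open.
Joint ranges: [-2.6, 2.6], [-0.5, 2.12], [-1.47, 1.34], [0.16, 2.42], [-1.27, 4.41], [0.06, 2.06], [-2.6, 2.6]. Speed limits (rad/s): [2.22, 2.22, 2.79, 2.79, 3.14, 3.14, 3.14].

## Interface

Orientations are given as a unit quaternion [x, y, z, w].
In Python, from workcell import manip gives the robot as it stands.
- The arm moves only by the shell command python3 -m jog 'ROWS' [FORCE]. ROWS is a JSON object of lists of equal length, an entry for each row: "offset": the shift along the world's x, y, z in m, a list of three; "yaw": the turn about the world's z in degrees; "jaw": the closure, from 0 (fully open) to 1 (shut). A call has 1 to 20 rows; each row shifts and turns the commanded pose from where the row before left it; what a row does not reach is not made up. A row lasts 1/12 s, in which the tool goes at most 41.7 mm and 7.16 degrees, less where a joint would pass 70% of its speed; a pose out of reach is approached as far as the arm can. A call is refused whole if a number of a shift passes 0.0417 or a number of a turn 7.16, either way. A call with a gripper value outside its range is refused whole. The fingers move at their own pace and stop on an object; FORCE is the grip in N (left out, the last holds). Time passes only in rows, so rows that do not move let the fingers close. It gives the time, the measured TCP pose, the force, the opening and the grip force at its end, in the units of the state.
- manip.get_obs(): the state, without advancing time (a new reading comes with each control period).
- manip.camera(name): name is "scene" or "top"; returns a dict with "frame" (420x560x3 uint8, red, green, blue), "camera_matrix" (3x3 intrinsics, pixels), "distortion" ([k1, k2, p1, p2, k3] as OpenCV has them; the pictures are not rectified), "eye" and "attitude" of the camera in the world. Camera axes: x right, y up, looking along -z (the intrinsics and any distortion apply to the point x, -y, -z); pixel columns grow to the right and rows downward; lengths in m; the calibration is good to about 2 mm. A picture is of the moment at which its call begins. There is no depth.
- manip.hand_in(): hands the job in; it is judged then, once.
Trained networks look in a picture, given as the dict that the camera call returned (one of the last four; its "shot" number tells which), for a name from the list of things; names that differ only in an ending like _2 or _b are one class to them, and where a whole thing is asked for, a point or a joint stands for the part that bears it (a point fixed in the world has none). Each returns a list of dicts, best first, with "score" (0 to 1); they miss things now and then, are a little off and sometimes report something else, mostly with a low value. They report only what shows in the picture. A call takes as long as a camera call. They do not tell look-alikes from the thing itself.
- manip.masks_of(picture, name): "region" (420x560 bool, what is visible of it).
- manip.tip_of(picture, name): "at" ([x, y, z] in m, in world coordinates, good to about 4 mm: a listed point, or the origin of a listed thing).
The state is a dict: "clock": time; "joint_pos": joint angles; "joint_velocities": joint speeds; "tau": joint torques, N m; "position": TCP position; "ee_rot": TCP orientation; "ft_force": force on the tool from outside, world axes, zero at the start; "torque": the same for the moment, N m; "grip_width": opening from 0.0 (shut) to 1.0 (fully open); "grasp_force": force on a finger pad.
Only numpy, scipy, OpenCV 4.12 (cv2) and the standard library are available. Lean on these libraries where they do the work, as an engineer would, in place of code of your own. Each camera call takes 0.05 s, during which the arm holds its last target. There are 200 camera calls.

## Working session

There is one attempt and no reset: what is moved stays moved. The work goes in short steps, Python scripts to look and compute and a shell command to move; the robot and the scene stay as the last step left them, time stands still between calls to the robot, and variables do not carry over. Pictures are saved under pics/ and viewed, at most 10 in all, crops included, and the job is handed in when it is done.

```bash
mkdir -p pics; cat > h.py <<'E'
import numpy as np, cv2
from workcell import manip
def shot(n,f=None):
    p=manip.camera(n)
    if f: cv2.imwrite('pics/'+f,cv2.cvtColor(p['frame'],cv2.COLOR_RGB2BGR))
    return p
E
python3 - <<'E'
from h import *
s=shot('scene','s0.png');t=shot('top','t0.png')
for p in(s,t): print({k:np.round(np.array(v),4).tolist() for k,v in p.items() if k!='frame'})
for n in ['fork','fork_grip','fork_seat','check_weight','check_weight_neck','small_weight_1','weight_stand','scale','pan_centre','cap_a','knob_a']:
  for c,p in(('s',s),('t',t)):
    print(n,c,[(round(d['score'],2),np.round(d['at'],3).tolist()) for d in manip.tip_of(p,n)[:4]])
print(manip.get_obs())
E
```

```text
{'camera_matrix': [[502.4922, 0.0, 287.6096], [0.0, 502.4922, 209.2273], [0.0, 0.0, 1.0]], 'distortion': [0.0588, 0.0, 0.0, 0.0, 0.0], 'eye': [-0.0227, 0.8469, 0.5062], 'attitude': [-0.1503, 0.5085, 0.816, -0.2301], 'shot': 1}
{'camera_matrix': [[428.5733, 0.0, 283.7338], [0.0, 428.5733, 210.0626], [0.0, 0.0, 1.0]], 'distortion': [0.0306, 0.0, 0.0, 0.0, 0.0], 'eye': [0.4154, 0.0893, 0.918], 'attitude': [-0.026, 0.0264, 0.715, -0.6981], 'shot': 2}
fork s [(0.66, [0.376, 0.163, 0.002]), (0.65, [0.382, 0.288, -0.002])]
fork t [(0.85, [0.375, 0.162, -0.002]), (0.78, [0.384, 0.289, -0.001])]
fork_grip s [(0.81, [0.383, 0.286, 0.064]), (0.7, [0.372, 0.162, 0.069]), (0.18, [0.561, -0.011, 0.003])]
fork_grip t [(0.83, [0.373, 0.165, 0.07]), (0.58, [0.382, 0.286, 0.067])]
fork_seat s [(0.95, [0.381, 0.288, 0.003]), (0.89, [0.375, 0.165, 0.006]), (0.28, [0.566, -0.007, 0.013])]
fork_seat t [(0.93, [0.384, 0.284, 0.005]), (0.82, [0.376, 0.16, 0.002]), (0.16, [0.566, 0.172, 0.052])]
check_weight s [(0.63, [0.56, -0.006, 0.01]), (0.32, [0.566, 0.173, 0.048])]
check_weight t [(0.57, [0.56, -0.009,
[... 877 characters left out ...]
,  0.332188  , -0.06472669,  1.46008122,  0.02161498,
        1.34989094, -0.0884746 ]), 'joint_velocities': array([ 1.63371488e-03, -7.92628692e-04, -1.34523843e-03,  8.15008184e-04,
        1.66724222e-03, -5.78950860e-05, -8.17626365e-04]), 'tau': array([ 5.76293496e-04, -6.25225210e+01,  4.92323376e-02, -3.91819131e+01,
        1.63859833e-02,  1.99492635e-03,  3.12068664e-06]), 'position': array([ 0.1762182 , -0.59968073,  0.20615407]), 'ee_rot': array([9.89805994e-01, 1.42422225e-01, 1.69973108e-05, 6.18145595e-05]), 'ft_force': array([-0.59917229, -0.68817826,  0.10778822]), 'torque': array([-0.00704632,  0.0321064 , -0.00818046]), 'grasp_force': 0.0, 'grip_width': 0.9994260806609594}
```

View pics/s0.png

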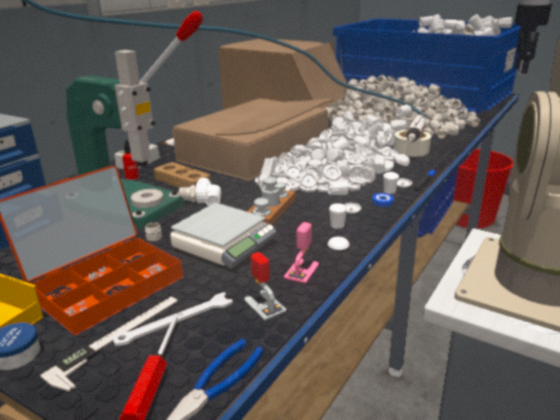

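View pics/t0.png

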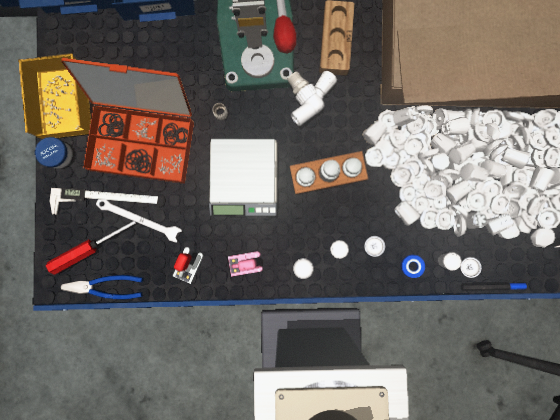

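The scene view shows the red-gripped fork at about (262,280) and the pink one at (303,255). In the top view the red one is at (186,263) and the pink one at (245,264). The stand is at (330,172), the scale at (243,175). I'll confirm with one enlarged crop.

```bash
python3 - <<'E'
import cv2,numpy as np
s=cv2.imread('pics/s0.png');t=cv2.imread('pics/t0.png')
def c(i,x,y,w,h,k): return cv2.resize(i[y:y+h,x:x+w],(w*k,h*k),interpolation=cv2.INTER_CUBIC)
a=c(t,160,240,65,50,6);b=c(t,285,145,65*1+20,50,5)
d=c(s,240,220,85,100,3);e=c(s,240,160,85,70,3)
W=np.zeros((600,800,3),np.uint8)
for im,x,y in((a,0,0),(b,395,0),(d,0,300),(e,395,300)): W[y:y+im.shape[0],x:x+im.shape[1]]=im[:600-y,:800-x]
cv2.imwrite('pics/c0.png',W)
E
```

```text
(no output)
```

View pics/c0.png

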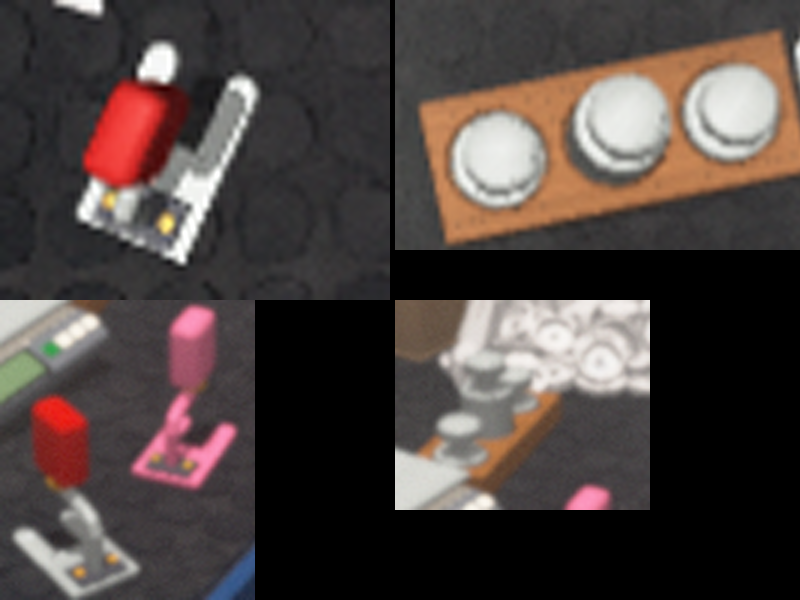

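The red-gripped fork is at top px (186,263), with its tines pointing up and to the right (+x, -y). The look-alike at (245,264) is pink all over, so I reject it. The tall weight is in the middle bore at top px (324,170), and stands clearly higher than the two short ones. Next I fit models to both views.

```bash
cat >> h.py <<'E'
from scipy.spatial.transform import Rotation as R
from scipy.optimize import minimize
def proj(P,pts):
    q=R.from_quat(P['attitude']).inv().apply(np.asarray(pts,float)-P['eye'])*[1,-1,-1]
    return cv2.projectPoints(q,np.zeros(3),np.zeros(3),np.array(P['camera_matrix']),np.array(P['distortion'],float))[0][:,0]
S=8
def fill(polys,hull=True,box=None):
    x0,y0,x1,y1=box; m=np.zeros(((y1-y0)*S,(x1-x0)*S),np.uint8)
    for p in polys:
        p=(p-[x0,y0]+.5)*S
        if hull: p=cv2.convexHull(p.astype(np.float32))[:,0]
        cv2.fillPoly(m,[np.round(p*16).astype(np.int32)],255,shift=4)
    return cv2.resize(m,(x1-x0,y1-y0),interpolation=cv2.INTER_AREA)/255.
def bbox(m,pad=12):
    y,x=np.where(m); return max(x.min()-pad,0),max(y.min()-pad,0),min(x.max()+pad,560),min(y.max()+pad,420)
def cyl(r,a,b):
    t=np.linspace(0,2*np.pi,40,endpoint=False); return np.array([[r*np.cos(u),r*np.sin(u),z] for z in(a,b) for u in t])
GRIP=[np.array([[x,y,z] for x in(-.017,.017) for y in(-.01,.01) for z in(.048,.09)])]
WT=[cyl(.020,0,.042),cyl(.007,.042,.054),cyl(.016,.054,.066)]
STAND=[np.array([[x,y,z] for x in(-.03,.03) for y in(-.078,.078) for z in(0,.022)])]
SW=[cyl(.020,0,.011),cyl(.007,.011,.023),cyl(.016,.023,.035)]
def red(P,near=None):
    f=P['frame'].astype(int); m=(f[...,0]>90)&(f[...,0]>2.2*f[...,1])&(f[...,0]>2.2*f[...,2])
    return m
def fit(views,parts,x0,pose,step):
    # views: list (P,mask); pose(x)->(yaw,xyz)
    def cost(x):
        yaw,t=pose(x); r=R.from_euler('z',yaw); c=0
        for P,m in views:
            b=bbox(m); M=fill([proj(P,r.apply(p)+t) for p in parts],True,b)
            c+=np.abs(M-m[b[1]:b[3],b[0]:b[2]]).sum()/m.sum()
        return c
    sim=np.vstack([x0]+[np.array(x0)+np.eye(len(x0))[i]*step[i] for i in range(len(x0))])
    o=minimize(cost,x0,method='Nelder-Mead',options=dict(initial_simplex=sim,xatol=1e-4,fatol=1e-4)); return o.x,o.fun
def near(P,m,pt,rad):
    u=proj(P,[pt])[0]; yy,xx=np.mgrid[:420,:560]; return m&(np.hypot(xx-u[0],yy-u[1])<rad)
def pick(P,name,pt):
    u=proj(P,[pt])[0]; L=manip.masks_of(P,name); best=None
    for d in L:
        y,x=np.where(d['region']); k=np.hypot(x.mean()-u[0],y.mean()-u[1])
        if best is None or k<best[0]: best=(k,d['region'],d['score'])
    return best
E
cat > fit0.py <<'E'
from h import *
s=shot('scene');t=shot('top')
g=[.383,.286,.069]
ms,mt=near(s,red(s),g,30),near(t,red(t),g,25)
print('red px',ms.sum(),mt.sum())
for nm,v in(('both',[(s,ms),(t,mt)]),('s',[(s,ms)]),('t',[(t,mt)])):
  for y0 in(-.2,-.6):
    if nm=='both': x,f=fit(v,GRIP,[.383,.286,y0,0],lambda x:(x[2],[x[0],x[1],x[3]]),[.006,.006,.2,.006])
    else: x,f=fit(v,GRIP,[.383,.286,y0],lambda x:(x[2],[x[0],x[1],0]),[.006,.006,.2])
    print('grip',nm,np.round(x,4),round(f,3))
w=[.562,-.009,.047]
V=[]
for P in(s,t):
    k,m,sc=pick(P,'check_weight',w); print('mask',k,m.sum(),sc); V.append((P,m))
for nm,v in(('both',V),('s',V[:1]),('t',V[1:])):
    if nm=='both': x,f=fit(v,WT,[.562,-.009,.014],lambda x:(0,[x[0],x[1],x[2]]),[.005,.005,.005])
    else: x,f=fit(v,WT,[.562,-.009],lambda x:(0,[x[0],x[1],.014]),[.005,.005])
    print('weight',nm,np.round(x,4),round(f,3))
k,m,sc=pick(t,'weight_stand',[.56,-.008,.01]); print('stand mask',k,m.sum())
ws=[[.553,.042,.03],[.573,-.058,.03]]
sw=[pick(t,'small_weight_1',q) for q in ws]; 
for a,b in zip(sw,ws): 
    x,f=fit([(t,a[1])],SW,b[:2],lambda x:(0,[x[0],x[1],.014]),[.005,.005]); print('small t',a[0],np.round(x,4),f)
k,m,sc=pick(t,'scale',[.567,.17,.05]); y,x=np.where(m); print('scale mask',x.min(),x.max(),y.min(),y.max())
E
python3 fit0.py
```

```text
red px 458 169
grip both [ 3.827e-01  2.905e-01 -6.706e-01  3.000e-04] 0.862
grip both [ 0.3828  0.2905 -0.6936  0.0012] 0.857
grip s [ 0.3856  0.2871 -0.6649] 0.19
grip s [ 0.3853  0.2873 -0.6543] 0.193
grip t [ 0.382   0.2913 -0.1234] 0.668
grip t [ 0.3823  0.2928 -0.7713] 0.645
mask 0.3569747793397787 400 0.71
mask 1.4236006011692766 288 0.8
weight both [ 0.5616 -0.0082  0.0119] 0.624
weight s [ 0.5669 -0.016 ] 0.321
weight t [ 0.5594 -0.0063] 0.295
stand mask 0.8676081257698369 1274
small t 1.3273291145140091 [0.5518 0.042 ] 0.06759259259259259
small t 2.48828905913714 [ 0.5695 -0.0566] 0.19243909685086155
scale mask 209 277 138 217
```

```bash
cat > ov.py <<'E'
from h import *
def overlay(items,fn,k=6):
    tiles=[]
    for P,parts,yaw,t,m,c in items:
        u=proj(P,[c])[0].astype(int);x0,y0=u[0]-32,u[1]-24
        im=cv2.cvtColor(P['frame'],cv2.COLOR_RGB2BGR)[y0:y0+48,x0:x0+64]
        im=cv2.resize(im,None,fx=k,fy=k,interpolation=cv2.INTER_CUBIC)
        if m is not None:
            mm=cv2.resize(m[y0:y0+48,x0:x0+64].astype(np.uint8),None,fx=k,fy=k,interpolation=0)
            cv2.drawContours(im,cv2.findContours(mm,0,2)[0],-1,(255,255,0),1)
        for p in parts:
            q=cv2.convexHull(((proj(P,R.from_euler('z',yaw).apply(p)+t)-[x0,y0]+.5)*k).astype(np.int32)); cv2.polylines(im,[q],True,(0,255,0),1)
        tiles.append(im)
    rows=[np.hstack(tiles[i:i+2]) for i in range(0,len(tiles),2)]
    cv2.imwrite('pics/'+fn,np.vstack(rows))
E
python3 - <<'E'
from ov import *
s=shot('scene');t=shot('top')
g=[.384,.287,.05]; w=[.562,-.009,.05]
I=[]
for P,r in((s,30),(t,25)): I.append((P,GRIP,-.66,[.384,.287,0],near(P,red(P),g,r),g))
for P in(s,t): I.append((P,WT,0,[.562,-.009,.014],pick(P,'check_weight',w)[1],w))
overlay(I,'o1.png')
E
```

```text
(no output)
```

View pics/o1.png

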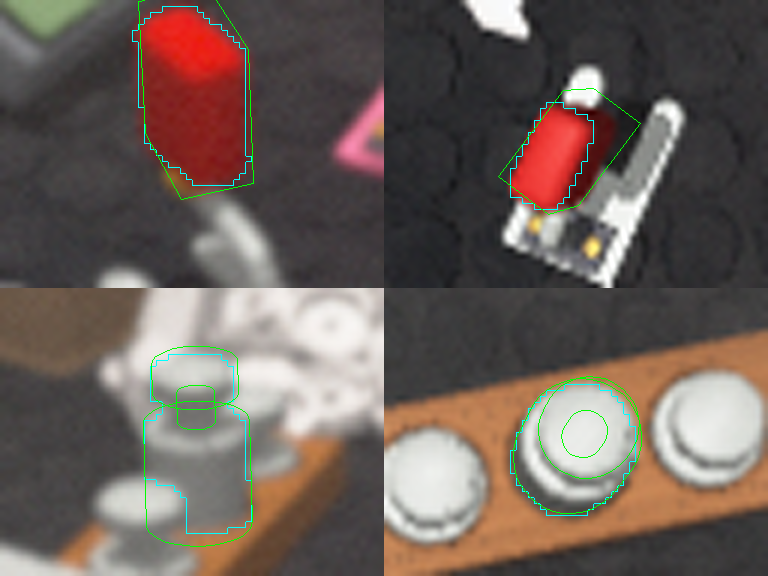

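```bash
cat >> h.py <<'E'
def rbox(c=.004):
    return np.array([[sx*(.017-a),sy*(.01-b),z] for sx in(-1,1) for sy in(-1,1) for a,b in((c,0),(0,c),(c*.3,c*.3)) for z in(.049,.089)])
def box(x0,x1,y0,y1,z0,z1): return np.array([[x,y,z] for x in(x0,x1) for y in(y0,y1) for z in(z0,z1)])
def tine(s):
    r=.00575; y=s*(.0095+r); a=np.linspace(-np.pi/2,np.pi/2,12)
    return np.vstack([[[.024-r+r*np.cos(u),y+r*np.sin(u),z] for u in a for z in(0,.005)],[[-.008,y+k*r,z] for k in(-1,1) for z in(0,.005)]])
GR=[rbox()]
def tube(p,q,r=.0045): return np.vstack([cyl(r,-r,r)+p,cyl(r,-r,r)+q])
FORK=[rbox(),tine(1),tine(-1),box(-.044,-.007,-.021,.021,0,.005),tube([-.033,0,.01],[-.033,0,.034]),tube([-.033,0,.034],[-.006,0,.044])]
def red(P):
    f=cv2.GaussianBlur(P['frame'],(0,0),.5).astype(int); return (f[...,0]>45)&(f[...,0]>2*f[...,1])&(f[...,0]>2*f[...,2])
E
python3 - <<'E'
from ov import *
s=shot('scene');t=shot('top')
g=[.384,.287,.05]
ms,mt=near(s,red(s),g,28),near(t,red(t),g,20)
fs,ft=[pick(P,'fork',g)[1] for P in(s,t)]
print(ms.sum(),mt.sum(),fs.sum(),ft.sum())
V={'grip both':(GR,[(s,ms),(t,mt)]),'grip t':(GR,[(t,mt)]),'grip s':(GR,[(s,ms)]),'fork both':(FORK,[(s,fs),(t,ft)]),'fork t':(FORK,[(t,ft)]),'fork s':(FORK,[(s,fs)])}
for n,(p,v) in V.items():
    if 'both' in n: x,f=fit(v,p,[.384,.287,-.4,0],lambda x:(x[2],[x[0],x[1],x[3]]),[.006,.006,.2,.006])
    else: x,f=fit(v,p,[.384,.287,-.4],lambda x:(x[2],[x[0],x[1],0]),[.006,.006,.2])
    print(n,np.round(x,4),round(f,3))
    if n=='fork both': X=x
overlay([(P,FORK,X[2],[X[0],X[1],X[3]],m,g) for P,m in((s,fs),(t,ft))],'o2.png')
E
```

```text
474 223 1153 543
grip both [ 0.3827  0.2899 -0.5135  0.0007] 0.33
grip t [ 0.3818  0.2903 -0.45  ] 0.191
grip s [ 0.3849  0.2877 -0.5307] 0.132
fork both [ 3.834e-01  2.902e-01 -4.413e-01 -2.000e-04] 0.332
fork t [ 0.3825  0.2899 -0.439 ] 0.181
fork s [ 0.3842  0.2902 -0.4562] 0.137
```

View pics/o2.png

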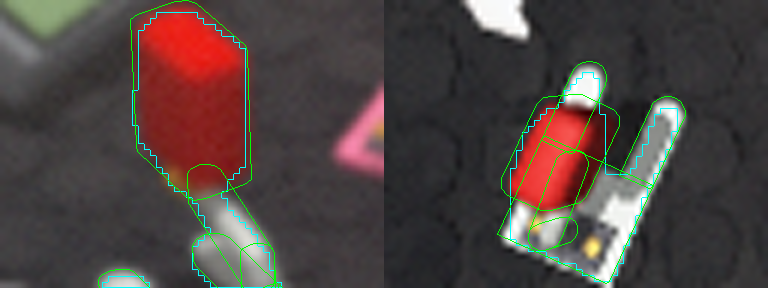

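The fits agree. The fork is at (0.383, 0.289, 0) with yaw about -25.3°, and the fitted height of ≈0 is as it should be. The weight is at about (0.561, -0.008), midway between the two small ones. I'll move over to the fork, with a tool turn of -41.7°.

```bash
python3 -m jog '{"offset":[[0.0244,0.03,0],[0.0244,0.03,0],[0.0244,0.03,0],[0.0244,0.03,0],[0.0244,0.03,0],[0.0244,0.03,0],[0.0244,0.03,0],[0.0244,0.03,0],[0.0244,0.03,0],[0.0244,0.03,0],[0.004,0.0333,0],[0.004,0.0333,0],[0.004,0.0333,0],[0.004,0.0333,0],[0.004,0.0333,0],[0.004,0.0333,0],[0.004,0.0333,0],[0.004,0.0333,0],[0.004,0.0333,0],[0,0,0]],"yaw":[0,0,0,0,0,0,0,0,0,-5,-5,-5,-5,-5,-5,-5,-5,-1.7,0,0],"jaw":[0,0,0,0,0,0,0,0,0,0,0,0,0,0,0,0,0,0,0,0]}' 40
```

```text
clock: 3.67
position: [0.4566, 0.0069, 0.2068]
ee_rot: [0.977, -0.215, 0.001, -0.001]
ft_force: [-1.2, 0.8, -0.2]
grip_width: 0.998
grasp_force: 0.0
```

```bash
python3 -m jog '{"offset":[[-0.0092,0.0352,0],[-0.0092,0.0352,0],[-0.0092,0.0352,0],[-0.0092,0.0352,0],[-0.0092,0.0352,0],[-0.0092,0.0352,0],[-0.0092,0.0352,0],[-0.0092,0.0352,0],[0,0,-0.025],[0,0,-0.025],[0,0,0],[0,0,0]],"yaw":[0,0,0,0,0,0,0,0,0,0,0,0],"jaw":[0,0,0,0,0,0,0,0,0,0,0,0]}'
python3 - <<'E'
from h import *
o=manip.get_obs();print(o['position'],R.from_quat(o['ee_rot']).as_matrix().round(3).tolist(),o['joint_pos'].round(2))
E
```

```text
clock: 4.67
position: [0.3887, 0.2225, 0.1698]
ee_rot: [0.976, -0.216, 0.002, -0.006]
ft_force: [0.3, -0.3, 0.0]
grip_width: 1.0
grasp_force: 0.0
[0.38874688 0.22249605 0.16980265] [[0.906, -0.423, 0.007], [-0.423, -0.906, 0.011], [0.002, -0.013, -1.0]] [ 0.44  0.   -1.04  1.92 -0.    1.21 -2.6 ]
```

Joint 7 ran into its limit at -2.6, so I'll use the half-turned grasp. First a short test of the turning sense.

```bash
python3 -m jog '{"offset":[[0,0,0],[0,0,0],[0,0,0],[0,0,0]],"yaw":[7,7,7,0],"jaw":[0,0,0,0]}'
python3 - <<'E'
from h import *
o=manip.get_obs();print(o['position'],np.degrees(R.from_quat(o['ee_rot']).as_euler('zyx')).round(1),o['joint_pos'].round(2))
E
```

```text
clock: 5.0
position: [0.3899, 0.2229, 0.1711]
ee_rot: [0.999, -0.032, 0.002, -0.007]
ft_force: [0.0, 0.6, 0.6]
grip_width: 0.999
grasp_force: 0.0
[0.389916   0.22293858 0.1711073 ] [   3.7    0.3 -179.2] [ 0.45  0.01 -1.04  1.92 -0.    1.21 -2.23]
```

```bash
python3 -m jog '{"offset":[[0,0,0],[0,0,0],[0,0,0],[0,0,0],[0,0,0],[0,0,0],[0,0,0],[0,0,0],[0,0,0],[0,0,0],[0,0,0],[0,0,0],[0,0,0],[0,0,0],[0,0,0],[0,0,0],[0,0,0],[0,0,0],[0,0,0],[0,0,0]],"yaw":[7,7,7,7,7,7,7,7,7,7,7,7,7,7,7,7,7,7,7,7],"jaw":[0,0,0,0,0,0,0,0,0,0,0,0,0,0,0,0,0,0,0,0]}'
python3 -m jog '{"offset":[[-0.001,0.0132,0],[-0.001,0.0132,0],[-0.001,0.0132,0],[-0.001,0.0132,0],[-0.001,0.0132,0],[0,0,0],[0,0,0]],"yaw":[6,6,6,0,0,0,0],"jaw":[0,0,0,0,0,0,0]}'
python3 - <<'E'
from h import *
o=manip.get_obs();q=o['ee_rot'];M=R.from_quat(q).as_matrix()
print(o['position'],'y axis deg',np.degrees(np.arctan2(M[1,1],M[0,1])),'z',M[:,2].round(4),o['joint_pos'].round(2))
E
```

```text
clock: 6.67
position: [0.3898, 0.2228, 0.1708]
ee_rot: [0.375, 0.927, -0.006, -0.003]
ft_force: [-0.1, 0.3, 0.1]
grip_width: 0.999
grasp_force: 0.0
clock: 7.25
position: [0.3843, 0.289, 0.1705]
ee_rot: [0.226, 0.974, -0.006, -0.003]
ft_force: [0.1, -0.6, -0.9]
grip_width: 0.997
grasp_force: 0.0
[0.38427413 0.28898803 0.17048226] y axis deg 63.83810174555772 z [-0.0083 -0.0101 -0.9999] [ 0.34  0.19 -1.17  1.82  0.19  1.26  0.23]
```

```bash
python3 -m jog '{"offset":[[-0.0012,0,-0.02],[0,0,-0.02],[0,0,-0.02],[0,0,-0.02],[0,0,-0.02],[0,0,-0.015],[0,0,-0.007],[0,0,0],[0,0,0]],"yaw":[0.9,0,0,0,0,0,0,0,0],"jaw":[0,0,0,0,0,0,0,0,0]}'
python3 - <<'E'
from ov import *
s=shot('scene');t=shot('top')
a=cv2.cvtColor(s['frame'],cv2.COLOR_RGB2BGR)[200:330,190:340];b=cv2.cvtColor(t['frame'],cv2.COLOR_RGB2BGR)[200:330,110:260]
cv2.imwrite('pics/d1.png',cv2.resize(np.hstack([a,b]),(780,338),interpolation=cv2.INTER_CUBIC))
E
```

```text
clock: 8.0
position: [0.3835, 0.2881, 0.0485]
ee_rot: [0.219, 0.976, -0.006, -0.003]
ft_force: [1.2, 0.7, -0.1]
grip_width: 1.003
grasp_force: 0.0
```

View pics/d1.png

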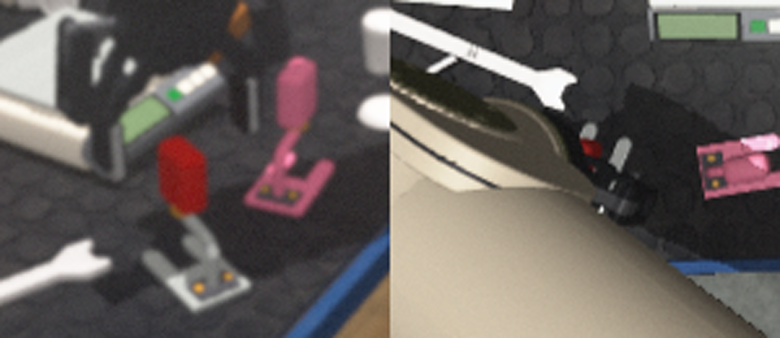

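```bash
python3 - <<'E'
from ov import *
s=shot('scene')
o=manip.get_obs();M=R.from_quat(o['ee_rot']).as_matrix();p=o['position']
q=lambda P:((proj(s,P)-[190,200])*2.6).round().tolist()
print('tips',q([p+M@[0,sg*k,-.013] for sg in(1,-1) for k in(.0425,.057)]),'tcp',q([p,p+M@[0,0,-.019]]),'grip',q([[.383,.289,.048],[.383,.289,.069],[.383,.289,.09]]))
x,f=fit([(s,near(s,red(s),[.383,.289,.069],22))],GR,[.384,.287,-.4],lambda x:(x[2],[x[0],x[1],0]),[.006,.006,.2]);print(x,f)
E
```

```text
tips [[120.0, 205.0], [99.0, 212.0], [239.0, 161.0], [258.0, 154.0]] tcp [[182.0, 200.0], [181.0, 174.0]] grip [[183.0, 202.0], [182.0, 173.0], [181.0, 144.0]]
[ 0.38343573  0.28880394 -0.5021688 ] 0.13927786759524105
```

```bash
python3 -m jog '{"offset":[[0,0,0],[0,0,0],[0,0,0],[0,0,0],[0,0,0],[0,0,0]],"yaw":[0,0,0,0,0,0],"jaw":[0.6,0.6,0.6,0.6,0.6,0.6]}'
python3 - <<'E'
from ov import *
T=[]
for n,(x0,y0) in(('scene',(225,225)),('top',(150,220))):
    s=shot(n);o=manip.get_obs();M=R.from_quat(o['ee_rot']).as_matrix();p=o['position']
    im=cv2.resize(cv2.cvtColor(s['frame'],cv2.COLOR_RGB2BGR)[y0:y0+80,x0:x0+80],None,fx=5,fy=5,interpolation=cv2.INTER_CUBIC)
    im=cv2.convertScaleAbs(im,alpha=1.6,beta=25)
    for c,P in(((0,255,0),[p,p+M@[0,0,-.019]]),((255,255,0),[p+M@[0,sg*.022,-.005] for sg in(1,-1)])):
        for u in proj(s,P): cv2.circle(im,tuple(((u-[x0,y0])*5).astype(int).tolist()),4,c,1)
    T.append(im)
cv2.imwrite('pics/d2.png',np.hstack(T))
E
```

```text
clock: 8.65
position: [0.3831, 0.2884, 0.0478]
ee_rot: [0.218, 0.976, -0.006, -0.003]
ft_force: [-0.4, 0.7, -0.5]
grip_width: 0.4
grasp_force: 0.0
```

View pics/d2.png

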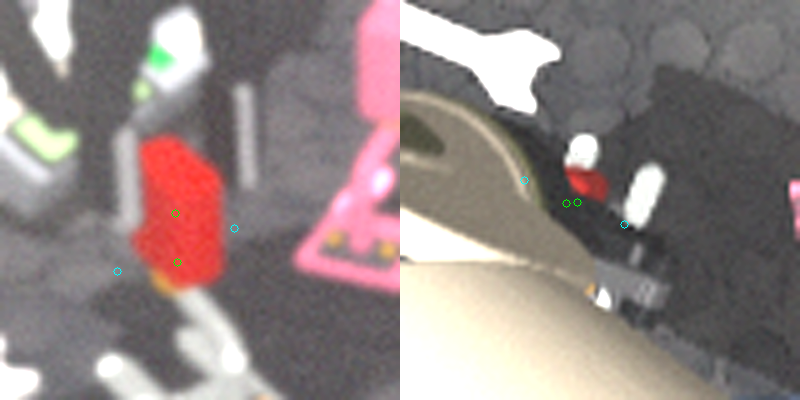

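The picture shows the pads at (127,180) and (245,135), straddling the red grip at (180,210), but about 1 cm higher than nominal. I'll lower 8 mm, which is safe either way, and close with 60 N.

```bash
python3 -m jog '{"offset":[[0,0,-0.004],[0,0,-0.004],[0,0,0],[0,0,0],[0,0,0],[0,0,0],[0,0,0],[0,0,0]],"yaw":[0,0,0,0,0,0,0,0],"jaw":[0.6,0.6,1,1,1,1,1,1]}' 60
python3 -m jog '{"offset":[[0,0,0.01],[0,0,0.02],[0,0,0.03],[0,0,0.03],[0,0,0],[0,0,0],[0,0,0]],"yaw":[0,0,0,0,0,0,0],"jaw":[1,1,1,1,1,1,1]}'
python3 - <<'E'
from h import *
o=manip.get_obs();M=R.from_quat(o['ee_rot']).as_matrix();print(o['ft_force'],M.round(4).tolist())
s=shot('scene');p=o['position'];print(p)
m=near(s,red(s),p,28);print(m.sum())
x,f=fit([(s,m)],GR,[p[0],p[1],-.44,p[2]-.045],lambda x:(x[2],[x[0],x[1],x[3]]),[.006,.006,.1,.006]);print(x.round(4),f, x[[0,1,3]]-p)
E
```

```text
clock: 9.42
position: [0.3832, 0.2883, 0.0398]
ee_rot: [0.218, 0.976, -0.006, -0.003]
ft_force: [-0.2, -0.1, -1.0]
grip_width: 0.218
grasp_force: 58.7
clock: 10.0
position: [0.3831, 0.2879, 0.1297]
ee_rot: [0.218, 0.976, -0.007, -0.003]
ft_force: [-0.4, 0.3, -1.6]
grip_width: 0.22
grasp_force: 58.9
[-0.39874683  0.27039371 -1.58521147] [[-0.9049, 0.4255, -0.008], [0.4256, 0.9048, -0.012], [0.0021, -0.0142, -0.9999]]
[0.3830822  0.28794759 0.12967903]
285
[ 0.5044  0.1118 -0.8734 -0.021 ] 0.1514000687994496 [ 0.12135415 -0.17617289 -0.15070045]
```

```bash
python3 -m jog '{"offset":[[0,0,0.015],[0,0,0.015],[0.0085,-0.0247,0],[0.0085,-0.0247,0],[0.0085,-0.0247,0],[0.0085,-0.0247,0],[0.0085,-0.0247,0],[0.0085,-0.0247,0],[0.0085,-0.0247,0],[0.0085,-0.0247,0],[0.0085,-0.0247,0],[0.0085,-0.0247,0],[0.0085,-0.0247,0],[0.0085,-0.0247,0],[0,0,0],[0,0,0],[0,0,0]],"yaw":[0,0,2.1,2.1,2.1,2.1,2.1,2.1,2.1,2.1,2.1,2.1,2.1,2.1,0,0,0],"jaw":[1,1,1,1,1,1,1,1,1,1,1,1,1,1,1,1,1]}'
cat > meas.py <<'E'
from ov import *
import sys
s=shot('scene');t=shot('top')
o=manip.get_obs();M=R.from_quat(o['ee_rot']).as_matrix();p=o['position']
yaw=np.arctan2(M[1,1],M[0,1])-np.pi/2
print('tcp',p.round(4),'yaw',np.degrees(yaw).round(2),'z',M[:,2].round(4),'j',o['joint_pos'].round(2),o['ft_force'].round(1),o['grasp_force'])
for n in('fork_seat','fork_grip','check_weight_neck','check_weight'):
  for c,P in(('s',s),('t',t)): print(n,c,[(round(d['score'],2),np.round(d['at'],4).tolist()) for d in manip.tip_of(P,n)[:4]])
F=[p[0],p[1],p[2]-.0398]; W=[.561,-.008,.014]
if len(sys.argv)>1: overlay([(P,FORK+[ ] if 0 else [R.from_euler('z',yaw).apply(q)+F for q in FORK]+[q+W for q in WT],0,[0,0,0],None,[(F[0]+W[0])/2,(F[1]+W[1])/2,F[2]+.01]) for P in(s,t)],sys.argv[1])
E
python3 meas.py
```

```text
clock: 11.47
position: [0.4844, -0.0073, 0.159]
ee_rot: [-0.0, 1.0, -0.006, -0.002]
ft_force: [-0.3, 0.8, -0.2]
grip_width: 0.223
grasp_force: 58.9
tcp [ 0.4846 -0.0069  0.1594] yaw 0.12 z [-0.0033 -0.0136 -0.9999] j [ 0.86  0.17 -1.02  1.84  0.17  1.22  1.37] [-0.9 -0.1  0.3] 58.93265426158905
fork_seat s [(0.85, [0.375, 0.1665, 0.004]), (0.63, [0.4837, -0.0082, 0.1198])]
fork_seat t [(0.75, [0.3756, 0.162, -0.0003]), (0.66, [0.4819, -0.01, 0.1178])]
fork_grip s [(0.95, [0.4875, -0.006, 0.1863]), (0.69, [0.3716, 0.1618, 0.0671])]
fork_grip t [(0.62, [0.4837, -0.0062, 0.1883])]
check_weight_neck s [(0.75, [0.563, -0.0084, 0.058])]
check_weight_neck t [(0.49, [0.5599, -0.0077, 0.0612])]
check_weight s [(0.93, [0.562, -0.0084, 0.0138])]
check_weight t []
```

```bash
python3 -m jog '{"offset":[[0,-0.0005,-0.02],[0,-0.0005,-0.02],[0,0,-0.012],[0,0,-0.008],[0,0,0],[0,0,0],[0,0,0]],"yaw":[0,0,0,0,0,0,0],"jaw":[1,1,1,1,1,1,1]}'
python3 meas.py e1.png
```

```text
clock: 12.55
position: [0.4857, -0.0089, 0.1007]
ee_rot: [-0.0, 1.0, -0.007, -0.001]
ft_force: [-0.3, 1.0, -1.4]
grip_width: 0.22
grasp_force: 58.9
tcp [ 0.4857 -0.009   0.1006] yaw 0.03 z [-0.0013 -0.0141 -0.9999] j [ 0.82  0.25 -1.    1.91  0.25  1.11  1.3 ] [-0.4  0.2 -1.3] 58.874802589416504
fork_seat s [(0.85, [0.4845, -0.0101, 0.0633]), (0.67, [0.3743, 0.1652, 0.0047])]
fork_seat t [(0.53, [0.4858, -0.0112, 0.0632]), (0.29, [0.5653, 0.1727, 0.0493]), (0.23, [0.5592, -0.0071, 0.0022])]
fork_grip s [(0.86, [0.3726, 0.1598, 0.0681]), (0.68, [0.3968, -0.0232, 0.0009]), (0.62, [0.4869, -0.0084, 0.1265])]
fork_grip t [(0.8, [0.3752, 0.1631, 0.0695]), (0.66, [0.49, -0.0091, 0.1278])]
check_weight_neck s [(0.63, [0.561, -0.0111, 0.0608])]
check_weight_neck t [(0.64, [0.4867, -0.0118, 0.0595])]
check_weight s [(0.68, [0.5627, -0.0085, 0.0128])]
check_weight t []
```

View pics/e1.png

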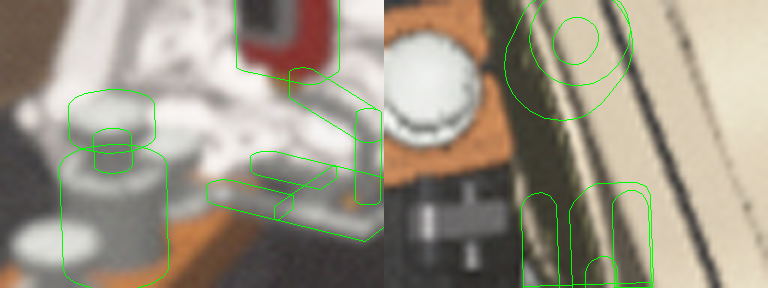

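The overlay matches the picture: tines at scene-crop (205–340,150–240), knob at (112,120). The blade lies level with the neck gap. I'll trim it by -1.5 mm in z and +1 mm in y, then slide in, watching the force.

```bash
python3 -m jog '{"offset":[[0,0.0005,-0.001],[0,0.0005,-0.0005],[0.006,0,0],[0.006,0,0],[0.006,0,0],[0.006,0,0],[0.006,0,0],[0.006,0,0],[0.006,0,0],[0.004,0,0],[0,0,0],[0,0,0],[0,0,0]],"yaw":[0,0,0,0,0,0,0,0,0,0,0,0,0],"jaw":[1,1,1,1,1,1,1,1,1,1,1,1,1]}'
python3 meas.py e2.png
```

```text
clock: 14.13
position: [0.5308, -0.008, 0.0982]
ee_rot: [-0.0, 1.0, -0.007, -0.001]
ft_force: [-0.4, -0.8, -1.2]
grip_width: 0.221
grasp_force: 58.9
tcp [ 0.5309 -0.0081  0.0983] yaw 0.03 z [-0.0027 -0.0141 -0.9999] j [ 0.73  0.37 -0.95  1.8   0.34  1.15  1.24] [-0.4  0.1 -0.4] 58.94377291202545
fork_seat s [(0.86, [0.5292, -0.0085, 0.061]), (0.77, [0.3721, 0.1641, 0.0037]), (0.4, [0.5637, 0.1765, 0.0481])]
fork_seat t [(0.98, [0.3763, 0.1602, -0.0008]), (0.77, [0.5302, -0.0141, 0.0566])]
fork_grip s [(0.87, [0.5305, -0.0086, 0.124]), (0.59, [0.3738, 0.1597, 0.0646])]
fork_grip t [(0.88, [0.531, -0.0076, 0.1276])]
check_weight_neck s [(0.66, [0.5607, -0.0109, 0.062])]
check_weight_neck t []
check_weight s [(0.77, [0.5622, -0.0065, 0.0137])]
check_weight t []
```

View pics/e2.png

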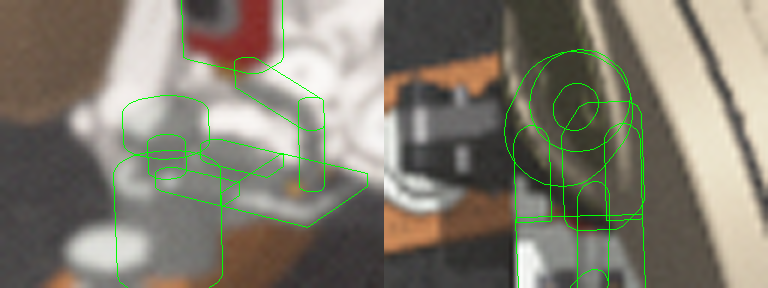

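Tines are in the gap at (160–285,145–205), beside the neck, with no contact force. I'll continue sliding.

```bash
python3 -m jog '{"offset":[[0.005,0,0],[0.005,0,0],[0.005,0,0],[0.004,0,0],[0.004,0,0],[0.004,0,0],[0,0,0],[0,0,0],[0,0,0]],"yaw":[0,0,0,0,0,0,0,0,0],"jaw":[1,1,1,1,1,1,1,1,1]}'
python3 meas.py
```

```text
clock: 15.38
position: [0.5579, -0.0079, 0.0982]
ee_rot: [-0.0, 1.0, -0.007, -0.001]
ft_force: [0.3, 1.0, -1.6]
grip_width: 0.224
grasp_force: 58.9
tcp [ 0.5579 -0.0081  0.0983] yaw 0.04 z [-0.0027 -0.014  -0.9999] j [ 0.68  0.43 -0.93  1.73  0.38  1.18  1.22] [ 0.8  0.6 -0.7] 58.943188190460205
fork_seat s [(0.66, [0.5566, -0.0081, 0.0591]), (0.58, [0.373, 0.1625, 0.0069])]
fork_seat t [(0.95, [0.3758, 0.1614, 0.0034]), (0.64, [0.5584, -0.01, 0.0555])]
fork_grip s [(0.73, [0.3754, 0.1601, 0.0668]), (0.65, [0.556, -0.0082, 0.1238]), (0.18, [0.5512, 0.0418, 0.0126])]
fork_grip t [(0.7, [0.5588, -0.0075, 0.1207]), (0.58, [0.3745, 0.1642, 0.0713])]
check_weight_neck s [(0.59, [0.5633, -0.0103, 0.0565])]
check_weight_neck t [(0.52, [0.5609, -0.0071, 0.0599]), (0.5, [0.5615, -0.0111, 0.0621])]
check_weight s [(0.65, [0.5618, -0.0085, 0.012]), (0.26, [0.5653, 0.1713, -0.0021])]
check_weight t [(0.56, [0.5592, -0.0077, 0.0149])]
```

```bash
python3 -m jog '{"offset":[[0.001,0,0],[0.001,0,0],[0.001,0,0],[0,0,0],[0,0,0],[0,0,0]],"yaw":[0,0,0,0,0,0],"jaw":[1,1,1,1,1,1]}'
python3 -m jog '{"offset":[[0.001,0,0],[0,0,0],[0,0,0]],"yaw":[0,0,0],"jaw":[1,1,1]}'
```

```text
clock: 16.38
position: [0.5611, -0.008, 0.0983]
ee_rot: [-0.0, 1.0, -0.007, -0.001]
ft_force: [0.6, -0.4, -1.1]
grip_width: 0.223
grasp_force: 58.9
clock: 16.63
position: [0.5621, -0.008, 0.0983]
ee_rot: [-0.0, 1.0, -0.007, -0.001]
ft_force: [0.2, -0.0, -0.4]
grip_width: 0.22
grasp_force: 58.9
```

```bash
for i in 1 2; do python3 -m jog '{"offset":[[0.001,0,0],[0,0,0],[0,0,0]],"yaw":[0,0,0],"jaw":[1,1,1]}'|egrep 'posi|ft_f'; done
python3 - <<'E'
from h import *
print(np.mean([(manip.camera('scene'),manip.get_obs()['ft_force'])[1] for i in range(6)],0))
E
```

```text
position: [0.5628, -0.0081, 0.0982]
ft_force: [-1.7, -0.2, 0.8]
position: [0.564, -0.008, 0.0982]
ft_force: [-2.4, -0.2, 0.8]
[-2.21232006 -0.13993799  0.05583486]
```

Contact at home: -2.2 N along x, at TCP x 0.564. I'll back off 0.5 mm and lift slowly.

```bash
python3 -m jog '{"offset":[[-0.0005,0,0],[0,0,0],[0,0,0.002],[0,0,0.002],[0,0,0.002],[0,0,0.002],[0,0,0.002],[0,0,0.002],[0,0,0.002],[0,0,0.002],[0,0,0.002],[0,0,0],[0,0,0],[0,0,0]],"yaw":[0,0,0,0,0,0,0,0,0,0,0,0,0,0],"jaw":[1,1,1,1,1,1,1,1,1,1,1,1,1,1]}'
python3 meas.py
```

```text
clock: 18.6
position: [0.5636, -0.0081, 0.1162]
ee_rot: [-0.0, 1.0, -0.007, -0.001]
ft_force: [-0.4, -0.1, -5.4]
grip_width: 0.225
grasp_force: 59.3
tcp [ 0.5635 -0.0081  0.1162] yaw 0.03 z [-0.0028 -0.0138 -0.9999] j [ 0.68  0.42 -0.93  1.7   0.37  1.21  1.23] [ 0.4 -0.8 -6.4] 59.27005112171173
fork_seat s [(0.81, [0.5624, -0.0086, 0.075]), (0.57, [0.3736, 0.162, 0.0038])]
fork_seat t [(0.78, [0.5617, -0.0123, 0.0775]), (0.75, [0.3759, 0.1612, -0.0004])]
fork_grip s [(0.85, [0.3731, 0.1632, 0.0661]), (0.55, [0.5636, -0.0085, 0.1435]), (0.44, [0.5729, -0.0579, 0.0119])]
fork_grip t [(0.96, [0.5636, -0.0081, 0.143]), (0.64, [0.3767, 0.1606, 0.0721])]
check_weight_neck s [(0.78, [0.5665, -0.0129, 0.0726])]
check_weight_neck t [(0.59, [0.564, -0.0096, 0.0763])]
check_weight s [(0.8, [0.5644, -0.0079, 0.0256])]
check_weight t [(0.55, [0.5628, -0.0105, 0.0278]), (0.41, [0.5627, -0.0086, 0.1457])]
```

The weight hangs on the fork (z force -6 N). I'll raise it further and carry it over gently.

```bash
python3 -m jog '{"offset":[[0,0,0.002],[0,0,0.004],[0,0,0.004],[0,0,0.004],[0,0,0.004],[0,0,0.004],[0,0,0.004],[0,0,0.004],[0,0,0.005],[0,0,0.005],[0,0,0.005],[0,0,0.005],[0,0,0.005],[0,0,0.005],[0,0,0.004],[0,0,0.003],[0,0,0.002],[0,0,0],[0,0,0],[0,0,0]],"yaw":[0,0,0,0,0,0,0,0,0,0,0,0,0,0,0,0,0,0,0,0],"jaw":[1,1,1,1,1,1,1,1,1,1,1,1,1,1,1,1,1,1,1,1]}'
python3 -m jog '{"offset":[[0,0.001,0],[0,0.002,0],[0,0.003,0],[0,0.004,0],[0,0.005,0],[0,0.006,0],[0,0.007,0],[0,0.007,0],[0,0.007,0],[0,0.007,0],[0,0.007,0],[0,0.007,0],[0,0.007,0],[0,0.006,0],[0,0.005,0],[0,0.004,0],[0,0.003,0],[0,0.002,0],[0,0.001,0],[0,0,0]],"yaw":[0,0,0,0,0,0,0,0,0,0,0,0,0,0,0,0,0,0,0,0],"jaw":[1,1,1,1,1,1,1,1,1,1,1,1,1,1,1,1,1,1,1,1]}'
python3 meas.py
```

```text
clock: 20.77
position: [0.5634, -0.0081, 0.185]
ee_rot: [-0.0, 1.0, -0.007, -0.002]
ft_force: [-0.4, 0.3, -5.6]
grip_width: 0.219
grasp_force: 59.2
clock: 22.43
position: [0.5636, 0.083, 0.1853]
ee_rot: [-0.0, 1.0, -0.007, -0.001]
ft_force: [0.1, 0.1, -6.8]
grip_width: 0.224
grasp_force: 59.3
tcp [0.5637 0.0826 0.1853] yaw 0.01 z [-0.0026 -0.014  -0.9999] j [ 0.56  0.38 -0.98  1.6   0.34  1.35  1.1 ] [-0.6  0.9 -5.7] 59.30449068546295
fork_seat s [(0.88, [0.5622, 0.0801, 0.1459]), (0.66, [0.3736, 0.167, 0.0067]), (0.23, [0.3983, -0.0252, 0.0033])]
fork_seat t [(0.84, [0.3719, 0.1604, 0.0028])]
fork_grip s [(0.81, [0.3725, 0.1621, 0.0646]), (0.8, [0.563, 0.0815, 0.2092])]
fork_grip t [(0.65, [0.374, 0.1628, 0.0694])]
check_weight_neck s [(0.89, [0.5618, 0.0812, 0.1439])]
check_weight_neck t []
check_weight s [(0.77, [0.5657, 0.0854, 0.0975]), (0.5, [0.5596, -0.0088, -0.0009])]
check_weight t []
```

```bash
python3 -m jog '{"offset":[[0,0.001,0],[0,0.002,0],[0,0.003,0],[0,0.004,0],[0,0.005,0],[0,0.006,0],[0,0.007,0],[0,0.007,0],[0,0.007,0],[0,0.007,0],[0,0.007,0],[0,0.007,0],[0,0.007,0],[0,0.006,0],[0,0.005,0],[0,0.004,0],[0,0.003,0],[0,0.002,0],[0,0.001,0],[0,0,0]],"yaw":[0,0,0,0,0,0,0,0,0,0,0,0,0,0,0,0,0,0,0,0],"jaw":[1,1,1,1,1,1,1,1,1,1,1,1,1,1,1,1,1,1,1,1]}'
python3 -m jog '{"offset":[[0,0,0],[0,0,0],[0,0,0],[0,0,0],[0,0,0],[0,0,0],[0,0,0],[0,0,0],[0,0,0],[0,0,0]],"yaw":[0,0,0,0,0,0,0,0,0,0],"jaw":[1,1,1,1,1,1,1,1,1,1]}'
python3 meas.py; python3 - <<'E'
from h import *
T=[]
for n,(x0,y0) in(('scene',(150,150)),('top',(180,110))):
    s=shot(n);print([d['at'] for d in manip.tip_of(s,'pan_centre')[:1]])
    T.append(cv2.resize(cv2.cvtColor(s['frame'],cv2.COLOR_RGB2BGR)[y0:y0+130,x0:x0+130],None,fx=3,fy=3,interpolation=cv2.INTER_CUBIC))
cv2.imwrite('pics/f1.png',np.hstack(T))
E
```

```text
clock: 24.6
position: [0.5636, 0.174, 0.1853]
ee_rot: [-0.0, 1.0, -0.007, -0.001]
ft_force: [1.1, 0.3, -6.8]
grip_width: 0.224
grasp_force: 59.4
clock: 25.43
position: [0.5636, 0.1739, 0.1853]
ee_rot: [-0.0, 1.0, -0.007, -0.001]
ft_force: [-1.1, 0.6, -5.3]
grip_width: 0.217
grasp_force: 59.4
tcp [0.5636 0.1739 0.1853] yaw 0.03 z [-0.0026 -0.0138 -0.9999] j [ 0.38  0.44 -0.99  1.54  0.38  1.37  0.92] [-0.3 -0.4 -6.1] 59.37019944190979
fork_seat s [(0.85, [0.5601, 0.1745, 0.1479]), (0.6, [0.3742, 0.1614, 0.0038])]
fork_seat t [(0.64, [0.3755, 0.1638, 0.0009])]
fork_grip s [(0.88, [0.5639, 0.1725, 0.2133]), (0.8, [0.3726, 0.1587, 0.0646]), (0.37, [0.5625, 0.174, 0.1417])]
fork_grip t [(0.9, [0.3766, 0.1638, 0.0706])]
check_weight_neck s [(0.71, [0.5635, 0.1722, 0.141])]
check_weight_neck t []
check_weight s [(0.82, [0.5665, 0.1747, 0.0968])]
check_weight t []
[[0.5654, 0.1729, 0.0497]]
[]
```

View pics/f1.png

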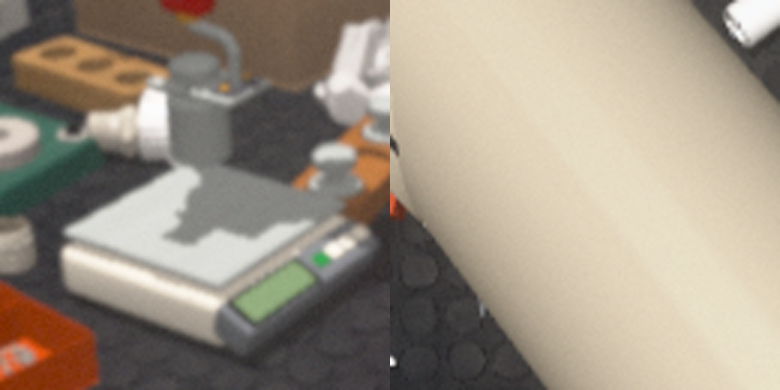

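The scene shows the weight hanging upright on the fork at (200,110). By measurement its underside is about 45 mm above the middle of the platter, clear of it. Handing in.

```bash
python3 -c "
from workcell import manip
print(manip.hand_in())"
```

```text
the job is handed in; nothing more can be done
None
```

I handed the job in with the tall weight hanging level and still on the red fork, its underside about 45 mm above the middle of the platter; the hand-in gave no verdict.

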